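# Set the number on a tag press and stamp the find's tag

## Robot

A 6-joint arm with a two-finger parallel gripper is mounted at the origin on the work surface. World frame = base frame: x ahead of the robot, y to its left, z up, the work surface at z = 0. Lengths are in m, angles in rad, forces in N, time in s.
With the tool pointing down it reaches from about 0.25 to 0.725 m from the base axis. Payload 4 kg.
Tool frame: the origin (TCP) lies midway between the tips of the shut fingers; the grasp point (between the pads) lies bot.tcp_to_grasp behind it (bot.tcp_to_grasp is the distance from the TCP to the grasp point, in m); z points along the fingers, y is the line along which they close (so a half turn about z gives the same grasp; the last joint's range is limited). The gripper opens to 85 mm and grips with 20 to 120 N. Pads are 22 mm wide; open, the fingers measure 114 mm over their backs; the gripper's body (76 mm by 85 mm) begins 54 mm behind the grasp point. The pads swing forward as they close: fully open they stand 13 mm farther back than shut.
Start: joints at [1.156, 0.241, 0.005, 1.335, 0, 1.571], TCP at [0.202, 0.458, 0.231] pointing down, gripper open.
Joint ranges: [-2.72, 2.72], [-1.05, 1.87], [-1.09, 1.28], [-1.99, 2.15], [-1.42, 1.44], [-3.14, 3.14]. Speed limits (rad/s): [2.79, 2.79, 3.14, 3.14, 3.14, 3.14].

## Interface

Orientations are given as a unit quaternion [x, y, z, w].
In Python, from workcell import readout, camera, bot gives the robot as it stands. The module is installed in compiled form; this text tells all that it offers.
- The arm moves only by the tool jog_arm, never from a script. Its argument "motion" is a list of rows, each an object of numbers: "x", "y", "z": the shift along the tool's x, y, z in mm; "spin": the turn about the tool's z in degrees; "fingers": the closure, from -1 (fully open) to 1 (shut). A call has 1 to 8 rows; each row is the pose to reach, as a shift and turn from the pose commanded when the call began, along the tool's axes at that moment; what a row does not reach only later rows make up. A row lasts 1/8 s, in which the tool goes at most 62.5 mm and 10.7 degrees, less where a joint would pass 70% of its speed; a pose out of reach is approached as far as the arm can. A call with a gripper value outside its range is refused whole. The fingers move at their own pace and stop on an object; the grip force is fixed at half the most. Time passes only in rows, so rows that repeat a pose let the fingers close. It gives the time, the measured TCP pose, the force, the opening and the grip force at its end, in the units of the state.
- readout.get_obs(): the state, without advancing time (a new reading comes with each control period).
- camera(name): name is "scene" or "top" or "wrist"; returns a dict with "pixels" (384x512x3 uint8, red, green, blue), "K" (3x3 intrinsics, pixels), "dist" ([k1, k2, p1, p2, k3] as OpenCV has them; the pictures are not rectified), "rvec" (rotation vector, rad) and "tvec" (3), from world to camera coordinates, as OpenCV has them. Camera axes: x right, y down, z forward; pixel columns grow to the right and rows downward; lengths in m; the calibration is good to about 2 mm. A picture is of the moment at which its call begins. There is no depth.
- bot.job_done(): hands the job in; it is judged then, once.
The state is a dict: "clock": time; "joint_pos": joint angles; "joint_vel": joint speeds; "tau": joint torques, N m; "eef_pos": TCP position; "tool_rot": TCP orientation; "ft_force": force on the tool from outside, world axes, zero at the start; "ft_torque": the same for the moment, N m; "grip_width": finger opening in m; "grasp_force": force on a finger pad.
Only numpy, scipy, OpenCV 4.12 (cv2) and the standard library are available. Lean on these libraries where they do the work, as an engineer would, in place of code of your own. Each camera call takes 0.05 s, during which the arm holds its last target. There are 200 camera calls.

## Task

Set the three thumbwheels of the numbering press to 4, 6, 5 (left, middle, right as seen from the robot, each number squarely on top at its pointers), rolling them lightly by the rim so that the sprung head never sinks halfway while the number is wrong. Then push the head's black button all the way down to stamp the tag, without forcing it, and let the head come back up with the number still showing. Leave the other things on the bench where they are.

Things in the scene. Friction and masses are not known exactly. Their poses are not given: they have to be found in the camera images.
- press: Numbering press fixed to the table: dark foot plate 150 x 170 mm, green bed, sprung green head with 3 wheels. Origin on the table below the middle wheel's axle; x across the wheels away from the robot, y left along the axle. Bed and head stand on a pedestal clamped at an unknown height that differs each run (+-14 mm) and then stays; feel for it.
- wheel_tops (a point): nominal top of the middle wheel, 127 mm above the table (truly 113 to 141 mm: pedestal). Three bare aluminium wheels, 50 mm diameter, 18 mm wide, on one axle along the press's y at +36 mm (left), 0, -36 mm (right). Fins between them end 2.5 mm below their tops. No clicks; a drag of 0.04 N m (1.6 N at the rim) keeps each where left.
- button_top (a point): nominal top centre of the black round push button on the head, 40 mm diameter, flat; 70 mm beyond the axle (press x), 23 mm above the wheel tops, rigid with the head, so its height is off by the same unknown +-14 mm. Two 12 mm guide columns stand 62 mm either side of it, their ends 5 mm below the wheel tops.
- wheel_left (a joint): turn of the left wheel (rad), limits -0.15 to 5.80. Number = value / 0.6283 (0 to 9, 36 degrees apart). Grows as the top of the rim rolls away from the robot (+x of the press). The rim carries dark dots, as many as the number (0: one broad bar), a thin line between neighbours; the number on top, level with the pointer fins, counts.
- wheel_middle (a joint): turn of the middle wheel, same meaning
- wheel_right (a joint): turn of the right wheel, same meaning
- head_part (a joint): how far the sprung head (wheels, fins and button together) is pressed down (m): 0 up, 0.010 at its stop on the tag. It begins to sink at about 2 N and takes a further 1.5 N per mm (17 N at the stop); it springs back when released. Pressing on a wheel also sinks it.
- red_dish_rim (a point): bystander: shallow red dish, 100 mm across, 30 mm high, left of the press; centre of its mouth
- clear_tub_rim (a point): bystander: clear tub, 100 mm across, 60 mm high, right of the press; centre of its mouth
- brush: bystander: brush 170 mm long lying on the table; origin under its middle
- old_bracket: bystander: L-shaped iron bracket 120 mm long lying flat between the robot and the press
- old_collar: bystander: iron collar 44 mm across, 16 mm high
- reagent: bystander: amber bottle 48 mm across, 100 mm high; origin under its middle
- spanner: bystander: spanner 150 mm long lying on the table
Mind the look-alikes: they are no part of the job. There is more than one size of the press; the one meant has the size given above.

How it is judged:
On the way, in this order (a step that is already met when the one before it is completed fails the run):
1. the wheels read 4, 6, 5 on top (each within 0.13 rad) with the head up (value of joint wheel_left between 2.3833 and 2.6433 rad and value of joint wheel_middle between 3.6399 and 3.8999 rad and value of joint wheel_right between 3.0116 and 3.2716 rad and value of joint head_part below 0.005 m), for 0.1 s.
2. with that number set, the head is pushed down to the tag (at least 8.5 of 10 mm) (value of joint wheel_left between 2.3833 and 2.6433 rad and value of joint wheel_middle between 3.6399 and 3.8999 rad and value of joint wheel_right between 3.0116 and 3.2716 rad and value of joint head_part above 0.0085 m), for 0.1 s.
At the end, for the whole second after the job is handed in: The left, middle and right wheels stand at 4, 6 and 5 (2.513, 3.770 and 3.142 rad, each within 0.13 rad), at rest, and the head has risen again (less than 1 mm down), after the tag was stamped (value of joint wheel_left between 2.3833 and 2.6433 rad and value of joint wheel_middle between 3.6399 and 3.8999 rad and value of joint wheel_right between 3.0116 and 3.2716 rad and velocity of joint wheel_left between -0.05 and 0.05 rad/s and velocity of joint wheel_middle between -0.05 and 0.05 rad/s and velocity of joint wheel_right between -0.05 and 0.05 rad/s and value of joint head_part below 0.001 m); the robot touches nothing.
It fails at once if the head sinks 5 mm or more while the number is wrong (value of joint head_part above 0.005 m and not (value of joint wheel_left between 2.3533 and 2.6733 rad and value of joint wheel_middle between 3.6099 and 3.9299 rad and value of joint wheel_right between 2.9816 and 3.3016 rad)).
It fails at once if the robot pushes on the press with more than 35 N (contact force between any of the arm, the fingers and press above 35 N).
It fails at once if a bystander is moved by more than 15 mm (distance of any of red_dish_rim, clear_tub_rim, brush, old_bracket, old_collar, reagent, spanner from where it was at the start of the episode above 0.015 m).
It also fails if it takes over 61 s, if anything falls off the work surface, if the arm or the gripper's body presses on something with over 40 N, if the wrist force passes 120 N, or if a joint passes its speed limit or range.

## Working session

There is one attempt and no reset: what is moved stays moved. The work goes in short steps, Python scripts to look and compute and a tool call to move; the robot and the scene stay as the last step left them, time stands still between calls to the robot, and variables do not carry over. Pictures are saved under pics/ and viewed, at most 10 in all, crops included, and the job is handed in when it is done.

Besides the shell and the picture viewer there is one more tool, called after "Call:" as a command line: name --argument value ..., lists and objects as JSON in quotes. jog_arm: Moves the arm, as the interface text tells. Its arguments: {"type":"object","properties":{"motion":{"type":"array"}},"required":["motion"]}

```bash
mkdir -p pics; ls
cat > h.py <<'E'
import numpy as np, cv2
from workcell import readout, camera, bot
def shot(n,f=None):
    c=camera(n); np.savez(f'{f or n}.npz',**{k:np.array(v) for k,v in c.items()})
    if f: cv2.imwrite(f'pics/{f}.png',c['pixels'][:,:,::-1])
    return c
def load(f): return dict(np.load(f'{f}.npz'))
def ray(c,px):
    R=cv2.Rodrigues(c['rvec'])[0]; u=cv2.undistortPoints(np.array(px,float).reshape(-1,1,2),c['K'],c['dist']).reshape(-1,2)
    d=np.c_[u,np.ones(len(u))]@R; o=-R.T@np.ravel(c['tvec']); return o,d
def onz(c,px,z):
    o,d=ray(c,px); return o+d*((z-o[2])/d[:,2:])
def proj(c,P): return cv2.projectPoints(np.array(P,float).reshape(-1,1,3),c['rvec'],c['tvec'],c['K'],c['dist'])[0].reshape(-1,2)
E
python3 - <<'E'
from h import *
a=shot('scene','s1')['pixels'];b=shot('top','t1')['pixels']
o=readout.get_obs();print(o['eef_pos'],o['tool_rot'],bot.tcp_to_grasp,o['clock'])
E
```

```text
pics
[0.20127619 0.45708687 0.23048326] [ 2.05916989e-01  9.78569004e-01 -9.26252155e-04 -1.98733017e-04] 0.0187 0.1
```

View pics/s1.png

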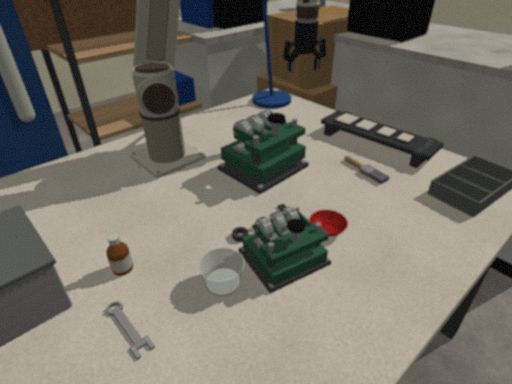

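View pics/t1.png

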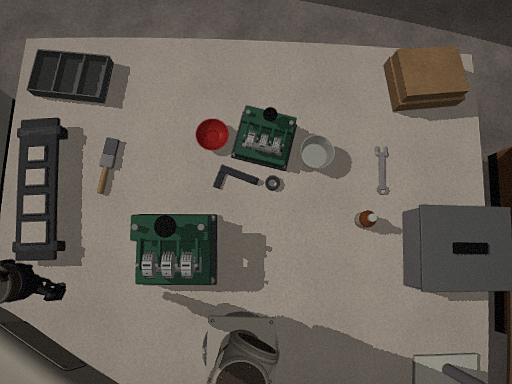

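The scene picture shows two presses: a larger one near the robot, and a smaller one at scene (285,245) / top (265,138), between dish and tub. The arm is parked at upper right of the scene view. I'll check sizes next.

Run:
```python
from h import *
c=load('t1');p=c['pixels']
hsv=cv2.cvtColor(p,cv2.COLOR_RGB2HSV)
# plate+green: dark or green, in windows
for n,(x0,y0,x1,y1) in dict(far=(222,95,308,180),near=(120,205,222,292)).items():
    w=hsv[y0:y1,x0:x1]; g=((w[...,0]>60)&(w[...,0]<95)&(w[...,1]>90)).astype('uint8')
    cs=max(cv2.findContours(g,0,2)[0],key=cv2.contourArea)
    r=cv2.minAreaRect(cs); bx=cv2.boxPoints(r)+[x0,y0]
    print(n,'green box px',bx.round(0).tolist()); 
    for z in (0.01,0.09): 
        q=onz(c,bx,z)[:,:2]; print(z,q.round(3).tolist(),np.linalg.norm(q[1]-q[0]).round(3),np.linalg.norm(q[2]-q[1]).round(3))
s=load('s1')['pixels']
a=cv2.resize(p[90:185,215:315],None,fx=5,fy=5,interpolation=cv2.INTER_CUBIC)[:, :, ::-1]
b=cv2.resize(s[195:295,225:345],None,fx=4.5,fy=4.5,interpolation=cv2.INTER_CUBIC)[:,:,::-1]
im=np.zeros((500,800,3),'uint8'); 
a=cv2.resize(a,(390,370));b=cv2.resize(b,(400,333)); im[:370,:390]=a; im[:333,395:795]=b
cv2.imwrite('pics/c1.png',im[:375])
```

```text
far green box px [[232.0, 155.0], [245.0, 105.0], [297.0, 118.0], [284.0, 168.0]]
0.01 [[0.562, 0.042], [0.72, 0.01], [0.685, -0.149], [0.528, -0.113]] 0.161 0.163
0.09 [[0.542, 0.04], [0.689, 0.01], [0.656, -0.138], [0.511, -0.104]] 0.15 0.151
near green box px [[131.0, 214.0], [211.0, 214.0], [211.0, 284.0], [131.0, 284.0]]
0.01 [[0.376, 0.332], [0.384, 0.098], [0.184, 0.09], [0.175, 0.319]] 0.234 0.2
0.09 [[0.369, 0.309], [0.377, 0.091], [0.191, 0.084], [0.183, 0.297]] 0.218 0.186
```

View pics/c1.png

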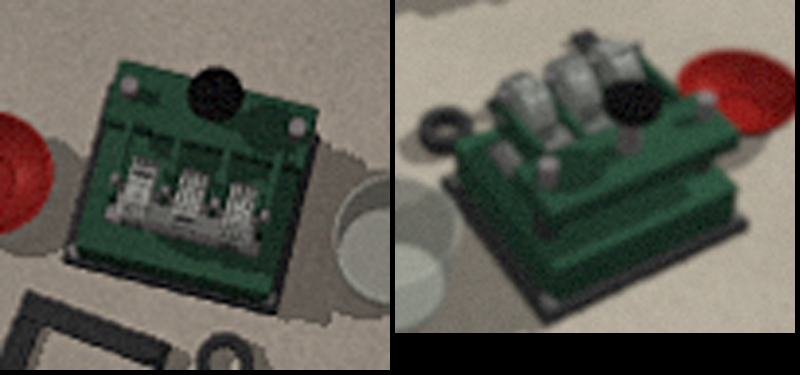

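The crop shows the far, smaller press with button at about top px (270,114) and wheels at about (251,137), (264,139), (276,143). Its footprint fits 150–170 mm, so it is the one meant.

Run:
```python
from h import *
c=load('t1')
b=onz(c,[[270.1,114.4]],.150)[0]; w=onz(c,[[251.4,136.7],[263.7,138.7],[276.5,143]],.127)
cols=onz(c,[[248,112],[291,122.5]],.122)
print('btn',b.round(3),'w',w.round(3).tolist(),'cols',cols.round(3).tolist())
v=cols[0]-cols[1];print(np.linalg.norm(v[:2]),np.degrees(np.arctan2(-v[0],v[1])),'cols mid',cols.mean(0), 'w-b',b[:2]-w[1,:2])
k=shot('wrist','w1'); o=readout.get_obs()
from scipy.spatial.transform import Rotation as R
T=R.from_quat(o['tool_rot']); C=cv2.Rodrigues(k['rvec'])[0]; pos=-C.T@k['tvec']
print('cam in tool',T.inv().apply(pos-o['eef_pos']).round(3),'fwd',T.inv().apply(C[2]).round(3),'right',T.inv().apply(C[0]).round(2),k['K'][0,0])
```

```text
btn [ 0.642 -0.059  0.15 ] w [[0.585, -0.011, 0.127], [0.581, -0.044, 0.127], [0.57, -0.079, 0.127]] cols [[0.657, 0.0, 0.122], [0.631, -0.118, 0.122]]
0.12130422268272203 -12.234821452031559 cols mid [ 0.64380498 -0.05913238  0.122     ] w-b [ 0.06117558 -0.01448178]
cam in tool [ 0.08   0.    -0.143] fwd [-0.31   0.     0.951] right [0. 1. 0.] 290.21762980338036
```

Press: button at about (0.643,-0.059), yaw -12.2°, axle at about (0.575,-0.044). Next I move above it, keeping high over the large press.

Call:
jog_arm --motion '[{"x": -10, "y": -5, "z": -55, "spin": 9.8, "fingers": 1}, {"x": -60, "y": -35, "z": -85, "spin": 19.6, "fingers": 1}, {"x": -110, "y": -68, "z": -85, "spin": 29.4, "fingers": 1}, {"x": -162, "y": -100, "z": -85, "spin": 39.2, "fingers": 1}, {"x": -214, "y": -134, "z": -85, "spin": 49, "fingers": 1}, {"x": -266, "y": -168, "z": -85, "spin": 58.8, "fingers": 1}, {"x": -318, "y": -200, "z": -85, "spin": 68.6, "fingers": 1}, {"x": -370, "y": -234, "z": -85, "spin": 78.4, "fingers": 1}]'

```text
clock: 1.15
eef_pos: [0.4466, 0.0925, 0.3162]
tool_rot: [0.78, 0.626, 0.0, -0.0]
ft_force: [1.2, 0.3, -0.8]
grip_width: -0.0002
grasp_force: 0.0
```

Call:
jog_arm --motion '[{"x": -40, "y": 40, "z": 10, "fingers": 1}, {"x": -80, "y": 80, "z": 30, "fingers": 1}, {"x": -120, "y": 120, "z": 55, "fingers": 1}, {"x": -152, "y": 155, "z": 85, "fingers": 1}, {"x": -152, "y": 155, "z": 115, "fingers": 1}, {"x": -152, "y": 155, "z": 115, "fingers": 1}]'

```text
validation failed for argument at $.mo...
```

Run:
```python
from h import *
k=shot('wrist'); cv2.imwrite('pics/w2.png',cv2.resize(k['pixels'][:,:,::-1],(800,600),interpolation=cv2.INTER_CUBIC))
o=readout.get_obs();print(o['eef_pos'],o['tool_rot'],o['ft_force'])
```

```text
[0.45004311 0.08618926 0.31563532] [ 7.83563828e-01  6.21304394e-01 -7.81110501e-04  2.82278478e-03] [ 3.23766182 -2.74334082 -0.07084236]
```

View pics/w2.png

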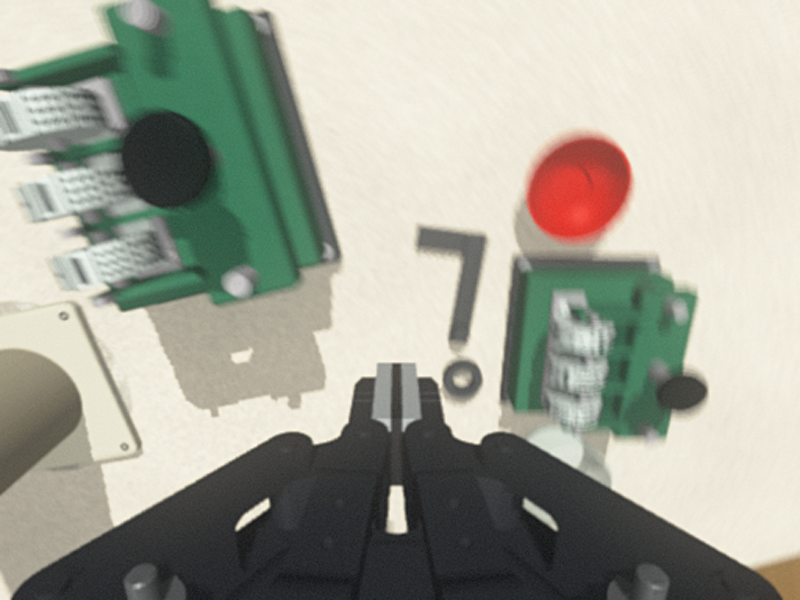

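The wrist view shows the shut tips at (395,365), about 13 mm along the closing line, with our press at (600,345). The move call was refused, so I send it again.

Call:
jog_arm --motion '[{"x": -40, "y": 40, "z": 10, "fingers": 1}, {"x": -80, "y": 80, "z": 30, "fingers": 1}, {"x": -120, "y": 120, "z": 55, "fingers": 1}, {"x": -152, "y": 155, "z": 85, "fingers": 1}, {"x": -152, "y": 155, "z": 115, "fingers": 1}, {"x": -152, "y": 155, "z": 115, "fingers": 1}]'

```text
validation failed for argument at $.mo...
```

The rows that were accepted had every field filled in, so I'll include `spin` this time.

Call:
jog_arm --motion '[{"x": -40, "y": 40, "z": 10, "spin": 0, "fingers": 1}, {"x": -80, "y": 80, "z": 30, "spin": 0, "fingers": 1}, {"x": -120, "y": 120, "z": 55, "spin": 0, "fingers": 1}, {"x": -152, "y": 155, "z": 85, "spin": 0, "fingers": 1}, {"x": -152, "y": 155, "z": 115, "spin": 0, "fingers": 1}, {"x": -152, "y": 155, "z": 115, "spin": 0, "fingers": 1}]'

```text
clock: 1.95
eef_pos: [0.5631, -0.0869, 0.1979]
tool_rot: [0.778, 0.628, -0.003, -0.003]
ft_force: [-0.5, 0.4, -0.2]
grip_width: -0.0
grasp_force: 0.0
```

Run:
```python
from h import *
k=shot('wrist','w3'); cv2.imwrite('pics/w3.png',cv2.resize(k['pixels'][:,:,::-1],(800,600),interpolation=cv2.INTER_CUBIC))
o=readout.get_obs();print(o['eef_pos'],o['tool_rot'],o['ft_force'],o['joint_pos'])
```

```text
[ 0.5642433  -0.08663739  0.20018485] [ 0.77799817  0.62826382 -0.00121761 -0.00139079] [-0.01724513 -0.09030246  0.77046894] [-1.52395516e-01  3.98502594e-01  1.45401247e-01  1.32139120e+00
  7.38448301e-05  1.63055504e+00]
```

View pics/w3.png

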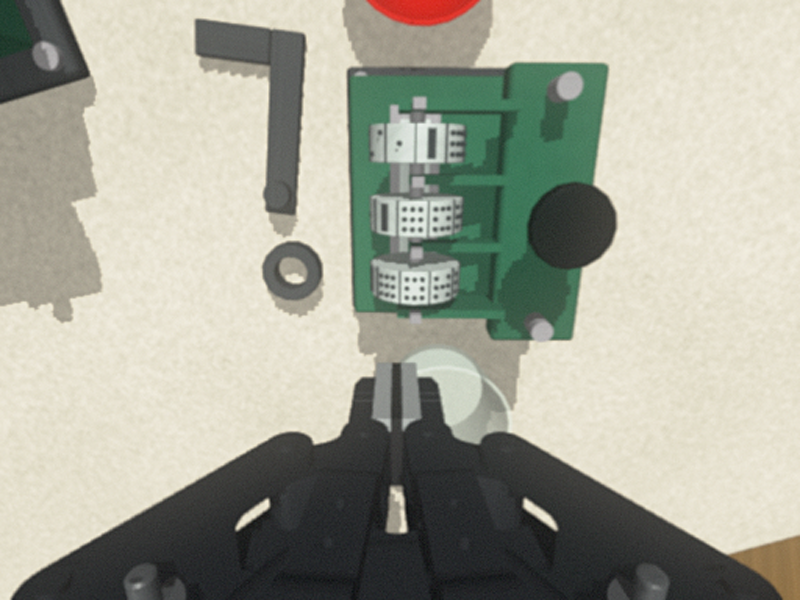

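The wrist view shows all three wheels clearly: left at (418,143), between bar and one dot; middle at (418,215), near nine dots; right at (415,280), still to be read. Pointers are at column ~417 and the button at (572,225).

Run:
```python
from h import *
k=load('w3'); s=.64
P=lambda l: np.array(l,float)*s
f=onz(k,P([[419,103],[418,182],[416,253],[415,318]]),.1245); b=onz(k,P([[572,225]]),.150); col=onz(k,P([[568,84],[540,327]]),.122)
w=onz(k,P([[418,143],[417,215],[416,280]]),.127)
print('fins',f.round(4).tolist(),'\nb',b.round(4),'\ncol',col.round(4).tolist(),'\nw',w.round(4).tolist())
v=col[0]-col[1];print('yaw',np.degrees(np.arctan2(-v[0],v[1])),np.linalg.norm(v))
im=k['pixels'][70:205,225:310][:,:,::-1]
cv2.imwrite('pics/c3.png',cv2.resize(im,None,fx=4.4,fy=4.4,interpolation=cv2.INTER_CUBIC))
```

```text
fins [[0.5927, 0.0083, 0.1245], [0.5856, -0.0249, 0.1245], [0.5781, -0.0576, 0.1245], [0.5709, -0.0906, 0.1245]] 
b [[ 0.6448 -0.0537  0.15  ]] 
col [[0.6585, 0.0023, 0.122], [0.6331, -0.1099, 0.122]] 
w [[0.5889, -0.008, 0.127], [0.5822, -0.0393, 0.127], [0.5755, -0.0702, 0.127]]
yaw -12.730282095684807 0.11502653113826022
```

View pics/c3.png

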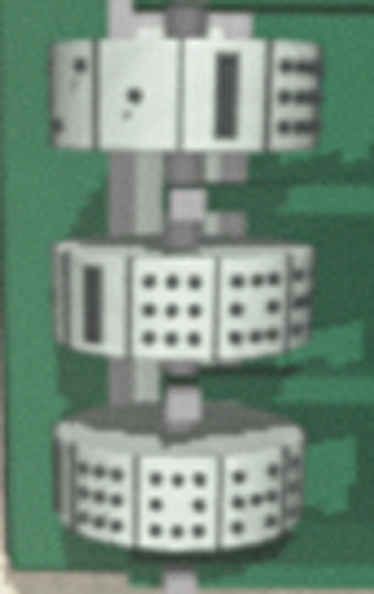

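Run:
```python
from h import *
from scipy.spatial.transform import Rotation as R
k=load('w3'); s=.64; d=-.0135
P=lambda l: np.array(l,float)*s
L={'fins':([[419,103],[418,182],[416,253],[415,318]],.1245),'b':([[572,225]],.150),'col':([[568,84],[540,327]],.122),'w':([[418,143],[417,215],[416,280]],.127)}
o=readout.get_obs();T=R.from_quat(o['tool_rot'])
for n,(p,z) in L.items():
    q=onz(k,P(p),z+d); print(n,q.round(4).tolist(),'tool mm',(T.inv().apply(q-o['eef_pos'])*1000).round(1).tolist())
```

```text
fins [[0.5935, 0.0093, 0.111], [0.586, -0.0259, 0.111], [0.578, -0.0606, 0.111], [0.5704, -0.0957, 0.111]] tool mm [[100.0, 8.7, 89.1], [64.0, 8.8, 89.1], [28.3, 8.3, 89.2], [-7.6, 8.2, 89.2]]
b [[0.6494, -0.0569, 0.1365]] tool mm [[47.0, 77.2, 63.4]]
col [[0.6633, 0.003, 0.1085], [0.6364, -0.1161, 0.1085]] tool mm [[108.5, 78.3, 91.4], [-13.6, 77.1, 91.4]]
w [[0.5894, -0.008, 0.1135], [0.5823, -0.0413, 0.1135], [0.5752, -0.0741, 0.1135]] tool mm [[82.2, 8.4, 86.6], [48.2, 8.4, 86.6], [14.5, 8.4, 86.7]]
```

Wheel tops are near z=0.1135 (pedestal about -13.5 mm), and wheel centres sit at tool x 82/46/10.5, y 8.4. Feeling for the right wheel's top now.

Call:
jog_arm --motion '[{"x": 10.5, "y": 8.4, "z": 40, "spin": 0, "fingers": 1}, {"x": 10.5, "y": 8.4, "z": 75, "spin": 0, "fingers": 1}, {"x": 10.5, "y": 8.4, "z": 82, "spin": 0, "fingers": 1}, {"x": 10.5, "y": 8.4, "z": 84, "spin": 0, "fingers": 1}, {"x": 10.5, "y": 8.4, "z": 84, "spin": 0, "fingers": 1}]'

```text
clock: 2.62
eef_pos: [0.577, -0.0785, 0.1195]
tool_rot: [0.778, 0.628, 0.001, 0.001]
ft_force: [0.7, 0.7, 0.1]
grip_width: 0.0
grasp_force: 0.0
```

Call:
jog_arm --motion '[{"x": 0, "y": 0, "z": 1, "spin": 0, "fingers": 1}, {"x": 0, "y": 0, "z": 2, "spin": 0, "fingers": 1}, {"x": 0, "y": 0, "z": 2, "spin": 0, "fingers": 1}]'

```text
clock: 3.0
eef_pos: [0.5757, -0.0785, 0.1155]
tool_rot: [0.778, 0.628, 0.0, 0.0]
ft_force: [0.9, 0.3, 0.7]
grip_width: -0.0002
grasp_force: 0.0
```

Call:
jog_arm --motion '[{"x": 0, "y": 0, "z": 1, "spin": 0, "fingers": 1}, {"x": 0, "y": 0, "z": 2, "spin": 0, "fingers": 1}, {"x": 0, "y": 0, "z": 2, "spin": 0, "fingers": 1}, {"x": 0, "y": 0, "z": 2, "spin": 0, "fingers": 1}]'

```text
clock: 3.5
eef_pos: [0.5758, -0.0785, 0.1136]
tool_rot: [0.778, 0.628, 0.0, 0.0]
ft_force: [-0.5, -0.1, 2.0]
grip_width: 0.0001
grasp_force: 1.3
```

Call:
jog_arm --motion '[{"x": 0, "y": 0, "z": 1, "spin": 0, "fingers": 1}, {"x": 0, "y": 0, "z": 1.5, "spin": 0, "fingers": 1}, {"x": 0, "y": 0, "z": 1.5, "spin": 0, "fingers": 1}]'

```text
clock: 3.88
eef_pos: [0.5758, -0.0785, 0.112]
tool_rot: [0.778, 0.628, 0.0, 0.0]
ft_force: [-1.4, -0.1, 5.2]
grip_width: 0.0002
grasp_force: 2.4
```

Call:
jog_arm --motion '[{"x": 0, "y": -3, "z": 0, "spin": 0, "fingers": 1}, {"x": 0, "y": -6, "z": 0, "spin": 0, "fingers": 1}, {"x": 0, "y": -9, "z": 0, "spin": 0, "fingers": 1}, {"x": 0, "y": -10, "z": 0, "spin": 0, "fingers": 1}]'

```text
clock: 4.38
eef_pos: [0.5658, -0.0763, 0.112]
tool_rot: [0.778, 0.628, 0.0, 0.0]
ft_force: [1.3, -0.7, 4.8]
grip_width: 0.0
grasp_force: 2.2
```

Run:
```python
from h import *
k=shot('wrist','w4'); 
o=readout.get_obs();print(o['eef_pos'],o['ft_force'])
im=k['pixels'][:,150:400][:,:,::-1]
cv2.imwrite('pics/c4.png',cv2.resize(im[30:250],None,fx=2.6,fy=2.6,interpolation=cv2.INTER_CUBIC))
```

```text
[ 0.56571789 -0.07622783  0.11190463] [ 1.07243585 -0.04687059  5.37385057]
```

View pics/c4.png

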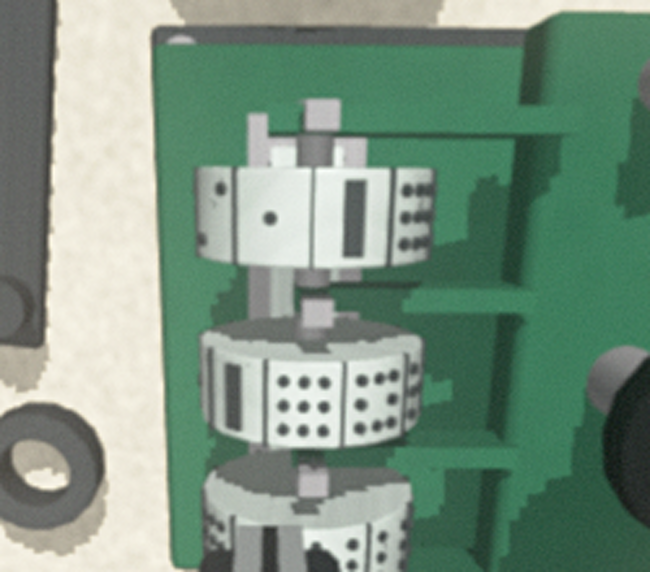

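The right wheel turned toward the robot under the tip, at about 5 N and without slipping. Re-stroking.

Call:
jog_arm --motion '[{"x": 0, "y": 0, "z": -7, "spin": 0, "fingers": 1}, {"x": 0, "y": 4, "z": -7, "spin": 0, "fingers": 1}, {"x": 0, "y": 19, "z": -7, "spin": 0, "fingers": 1}, {"x": 0, "y": 20, "z": -5, "spin": 0, "fingers": 1}, {"x": 0, "y": 20, "z": -1, "spin": 0, "fingers": 1}, {"x": 0, "y": 20, "z": 0, "spin": 0, "fingers": 1}, {"x": 0, "y": 20, "z": 0, "spin": 0, "fingers": 1}]'

```text
clock: 5.3
eef_pos: [0.5853, -0.0805, 0.1122]
tool_rot: [0.778, 0.628, 0.0, 0.0]
ft_force: [-0.4, -0.8, 4.1]
grip_width: 0.0001
grasp_force: 1.7
```

Call:
jog_arm --motion '[{"x": 0, "y": -4, "z": 0, "spin": 0, "fingers": 1}, {"x": 0, "y": -8, "z": 0, "spin": 0, "fingers": 1}, {"x": 0, "y": -12, "z": 0, "spin": 0, "fingers": 1}, {"x": 0, "y": -16, "z": 0, "spin": 0, "fingers": 1}, {"x": 0, "y": -20, "z": 0, "spin": 0, "fingers": 1}, {"x": 0, "y": -20, "z": 0, "spin": 0, "fingers": 1}]'

```text
clock: 6.05
eef_pos: [0.5651, -0.076, 0.1117]
tool_rot: [0.778, 0.628, -0.0, -0.001]
ft_force: [-0.9, 0.3, 5.0]
grip_width: -0.0
grasp_force: 2.4
```

Call:
jog_arm --motion '[{"x": 0, "y": 0, "z": -7, "spin": 0, "fingers": 1}, {"x": 0, "y": 4, "z": -7, "spin": 0, "fingers": 1}, {"x": 0, "y": 19, "z": -7, "spin": 0, "fingers": 1}, {"x": 0, "y": 20, "z": -5, "spin": 0, "fingers": 1}, {"x": 0, "y": 20, "z": -1, "spin": 0, "fingers": 1}, {"x": 0, "y": 20, "z": 0, "spin": 0, "fingers": 1}, {"x": 0, "y": 20, "z": 0, "spin": 0, "fingers": 1}]'

```text
clock: 6.92
eef_pos: [0.5853, -0.0805, 0.1122]
tool_rot: [0.778, 0.628, 0.0, 0.0]
ft_force: [-0.8, 0.3, 3.9]
grip_width: 0.0003
grasp_force: 1.6
```

Call:
jog_arm --motion '[{"x": 0, "y": -4, "z": 0, "spin": 0, "fingers": 1}, {"x": 0, "y": -8, "z": 0, "spin": 0, "fingers": 1}, {"x": 0, "y": -12, "z": 0, "spin": 0, "fingers": 1}, {"x": 0, "y": -16, "z": 0, "spin": 0, "fingers": 1}, {"x": 0, "y": -16, "z": 0, "spin": 0, "fingers": 1}]'

```text
clock: 7.55
eef_pos: [0.5693, -0.077, 0.1119]
tool_rot: [0.778, 0.628, -0.0, -0.0]
ft_force: [0.5, 0.4, 4.6]
grip_width: 0.0003
grasp_force: 2.5
```

Middle wheel: two strokes of 22.4 mm toward the robot.

Call:
jog_arm --motion '[{"x": 0, "y": 0, "z": -8, "spin": 0, "fingers": 1}, {"x": 3, "y": 4, "z": -8, "spin": 0, "fingers": 1}, {"x": 33, "y": 15, "z": -8, "spin": 0, "fingers": 1}, {"x": 36, "y": 17, "z": -5, "spin": 0, "fingers": 1}, {"x": 36, "y": 17, "z": -1, "spin": 0, "fingers": 1}, {"x": 36, "y": 17, "z": 0, "spin": 0, "fingers": 1}, {"x": 36, "y": 17, "z": 0, "spin": 0, "fingers": 1}]'

```text
clock: 8.43
eef_pos: [0.5941, -0.0457, 0.1122]
tool_rot: [0.778, 0.628, 0.0, -0.0]
ft_force: [0.7, 2.5, 2.4]
grip_width: 0.0002
grasp_force: 1.5
```

Call:
jog_arm --motion '[{"x": 0, "y": -4, "z": 0, "spin": 0, "fingers": 1}, {"x": 0, "y": -8, "z": 0, "spin": 0, "fingers": 1}, {"x": 0, "y": -12, "z": 0, "spin": 0, "fingers": 1}, {"x": 0, "y": -16, "z": 0, "spin": 0, "fingers": 1}, {"x": 0, "y": -20, "z": 0, "spin": 0, "fingers": 1}, {"x": 0, "y": -22.4, "z": 0, "spin": 0, "fingers": 1}, {"x": 0, "y": -22.4, "z": 0, "spin": 0, "fingers": 1}]'

```text
clock: 9.3
eef_pos: [0.5713, -0.0407, 0.1116]
tool_rot: [0.778, 0.628, -0.001, -0.001]
ft_force: [0.3, 2.0, 5.0]
grip_width: -0.0003
grasp_force: 2.3
```

Call:
jog_arm --motion '[{"x": 0, "y": 0, "z": -7, "spin": 0, "fingers": 1}, {"x": 0, "y": 4, "z": -7, "spin": 0, "fingers": 1}, {"x": 0, "y": 21, "z": -7, "spin": 0, "fingers": 1}, {"x": 0, "y": 22.4, "z": -5, "spin": 0, "fingers": 1}, {"x": 0, "y": 22.4, "z": -1, "spin": 0, "fingers": 1}, {"x": 0, "y": 22.4, "z": 0, "spin": 0, "fingers": 1}, {"x": 0, "y": 22.4, "z": 0, "spin": 0, "fingers": 1}]'

```text
clock: 10.18
eef_pos: [0.5939, -0.0457, 0.1122]
tool_rot: [0.778, 0.628, -0.0, 0.0]
ft_force: [-0.2, -1.6, 3.8]
grip_width: 0.0002
grasp_force: 1.5
```

Call:
jog_arm --motion '[{"x": 0, "y": -4, "z": 0, "spin": 0, "fingers": 1}, {"x": 0, "y": -8, "z": 0, "spin": 0, "fingers": 1}, {"x": 0, "y": -12, "z": 0, "spin": 0, "fingers": 1}, {"x": 0, "y": -16, "z": 0, "spin": 0, "fingers": 1}, {"x": 0, "y": -20, "z": 0, "spin": 0, "fingers": 1}, {"x": 0, "y": -22.4, "z": 0, "spin": 0, "fingers": 1}, {"x": 0, "y": -22.4, "z": 0, "spin": 0, "fingers": 1}]'

```text
clock: 11.05
eef_pos: [0.5713, -0.0407, 0.1116]
tool_rot: [0.778, 0.628, -0.001, -0.001]
ft_force: [-0.9, -2.2, 4.0]
grip_width: -0.0001
grasp_force: 2.3
```

Left wheel: three strokes of 18.6 mm away from the robot.

Call:
jog_arm --motion '[{"x": 0, "y": 0, "z": -8, "spin": 0, "fingers": 1}, {"x": 3, "y": 0, "z": -8, "spin": 0, "fingers": 1}, {"x": 33, "y": 2, "z": -8, "spin": 0, "fingers": 1}, {"x": 36, "y": 2, "z": -5, "spin": 0, "fingers": 1}, {"x": 36, "y": 2, "z": -1, "spin": 0, "fingers": 1}, {"x": 36, "y": 2, "z": 0, "spin": 0, "fingers": 1}, {"x": 36, "y": 2, "z": 0, "spin": 0, "fingers": 1}]'

```text
clock: 11.92
eef_pos: [0.5816, -0.0059, 0.1122]
tool_rot: [0.778, 0.628, 0.0, -0.0]
ft_force: [-0.5, 2.3, 3.6]
grip_width: 0.0003
grasp_force: 2.0
```

Call:
jog_arm --motion '[{"x": 0, "y": 4, "z": 0, "spin": 0, "fingers": 1}, {"x": 0, "y": 8, "z": 0, "spin": 0, "fingers": 1}, {"x": 0, "y": 12, "z": 0, "spin": 0, "fingers": 1}, {"x": 0, "y": 16, "z": 0, "spin": 0, "fingers": 1}, {"x": 0, "y": 18.6, "z": 0, "spin": 0, "fingers": 1}, {"x": 0, "y": 18.6, "z": 0, "spin": 0, "fingers": 1}]'

```text
clock: 12.68
eef_pos: [0.6006, -0.0103, 0.1118]
tool_rot: [0.778, 0.628, 0.0, 0.001]
ft_force: [0.6, 2.3, 3.2]
grip_width: 0.0002
grasp_force: 2.0
```

Call:
jog_arm --motion '[{"x": 0, "y": 0, "z": -7, "spin": 0, "fingers": 1}, {"x": 0, "y": -4, "z": -7, "spin": 0, "fingers": 1}, {"x": 0, "y": -18, "z": -7, "spin": 0, "fingers": 1}, {"x": 0, "y": -18.6, "z": -5, "spin": 0, "fingers": 1}, {"x": 0, "y": -18.6, "z": -1, "spin": 0, "fingers": 1}, {"x": 0, "y": -18.6, "z": 0, "spin": 0, "fingers": 1}, {"x": 0, "y": -18.6, "z": 0, "spin": 0, "fingers": 1}]'

```text
clock: 13.55
eef_pos: [0.5818, -0.0063, 0.112]
tool_rot: [0.778, 0.628, -0.0, 0.0]
ft_force: [-1.4, -0.6, 3.4]
grip_width: -0.0001
grasp_force: 2.1
```

Call:
jog_arm --motion '[{"x": 0, "y": 4, "z": 0, "spin": 0, "fingers": 1}, {"x": 0, "y": 8, "z": 0, "spin": 0, "fingers": 1}, {"x": 0, "y": 12, "z": 0, "spin": 0, "fingers": 1}, {"x": 0, "y": 16, "z": 0, "spin": 0, "fingers": 1}, {"x": 0, "y": 18.6, "z": 0, "spin": 0, "fingers": 1}, {"x": 0, "y": 18.6, "z": 0, "spin": 0, "fingers": 1}]'

```text
clock: 14.3
eef_pos: [0.6005, -0.0103, 0.1118]
tool_rot: [0.778, 0.628, 0.0, 0.0]
ft_force: [-0.0, -3.1, 3.3]
grip_width: 0.0001
grasp_force: 2.0
```

Call:
jog_arm --motion '[{"x": 0, "y": 0, "z": -7, "spin": 0, "fingers": 1}, {"x": 0, "y": -4, "z": -7, "spin": 0, "fingers": 1}, {"x": 0, "y": -18, "z": -7, "spin": 0, "fingers": 1}, {"x": 0, "y": -18.6, "z": -5, "spin": 0, "fingers": 1}, {"x": 0, "y": -18.6, "z": -1, "spin": 0, "fingers": 1}, {"x": 0, "y": -18.6, "z": 0, "spin": 0, "fingers": 1}, {"x": 0, "y": -18.6, "z": 0, "spin": 0, "fingers": 1}]'

```text
clock: 15.18
eef_pos: [0.582, -0.0059, 0.1121]
tool_rot: [0.778, 0.628, 0.0, -0.0]
ft_force: [-1.5, 1.0, 3.6]
grip_width: -0.0001
grasp_force: 2.1
```

Call:
jog_arm --motion '[{"x": 0, "y": 4, "z": 0, "spin": 0, "fingers": 1}, {"x": 0, "y": 8, "z": 0, "spin": 0, "fingers": 1}, {"x": 0, "y": 12, "z": 0, "spin": 0, "fingers": 1}, {"x": 0, "y": 16, "z": 0, "spin": 0, "fingers": 1}, {"x": 0, "y": 18.6, "z": 0, "spin": 0, "fingers": 1}, {"x": 0, "y": 18.6, "z": 0, "spin": 0, "fingers": 1}]'

```text
clock: 15.92
eef_pos: [0.6006, -0.0101, 0.1118]
tool_rot: [0.778, 0.628, 0.0, 0.0]
ft_force: [0.8, 1.2, 4.6]
grip_width: -0.0003
grasp_force: 2.0
```

Call:
jog_arm --motion '[{"x": 0, "y": 0, "z": -8, "spin": 0, "fingers": 1}, {"x": -10, "y": -5, "z": -30, "spin": 0, "fingers": 1}, {"x": -65, "y": -12, "z": -60, "spin": 0, "fingers": 1}, {"x": -118, "y": -18, "z": -80, "spin": 0, "fingers": 1}, {"x": -118, "y": -18, "z": -80, "spin": 0, "fingers": 1}, {"x": -118, "y": -18, "z": -80, "spin": 0, "fingers": 1}]'

```text
clock: 16.68
eef_pos: [0.557, -0.1216, 0.1914]
tool_rot: [0.778, 0.628, -0.0, -0.0]
ft_force: [-0.5, 0.6, -0.7]
grip_width: -0.0001
grasp_force: 0.0
```

Run:
```python
from h import *
k=shot('wrist','w5'); 
o=readout.get_obs();print(o['eef_pos'],o['ft_force'],o['clock'])
im=k['pixels'][60:260,180:400][:,:,::-1]
cv2.imwrite('pics/c5.png',cv2.resize(im,None,fx=3,fy=3,interpolation=cv2.INTER_CUBIC))
```

```text
[ 0.5570224  -0.12093843  0.19101439] [ 0.34803358  0.20481886 -0.83592072] 16.725
```

View pics/c5.png

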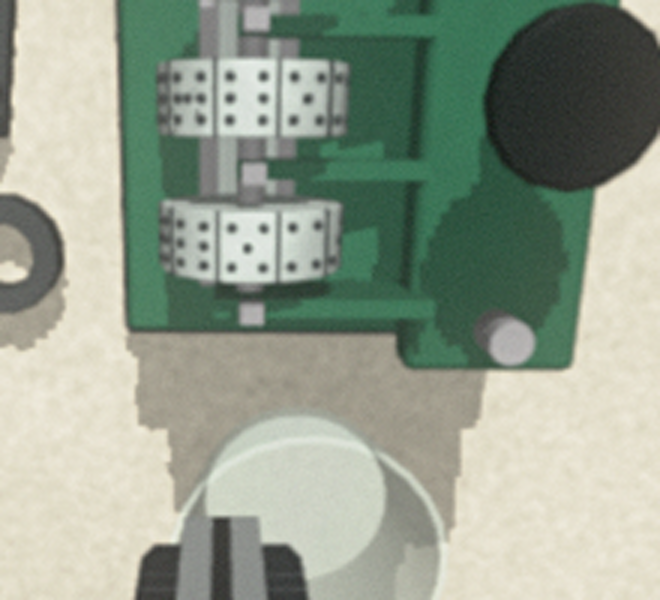

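The middle wheel shows 6, about 2 mm short (toward the robot). The right wheel shows 5, about 1 mm short. The left wheel is outside the crop.

Run:
```python
from h import *
im=load('w5')['pixels'][0:170,200:350][:,:,::-1]
cv2.imwrite('pics/c6.png',cv2.resize(im,None,fx=3.5,fy=3.5,interpolation=cv2.INTER_CUBIC))
```

```text
(no output)
```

View pics/c6.png

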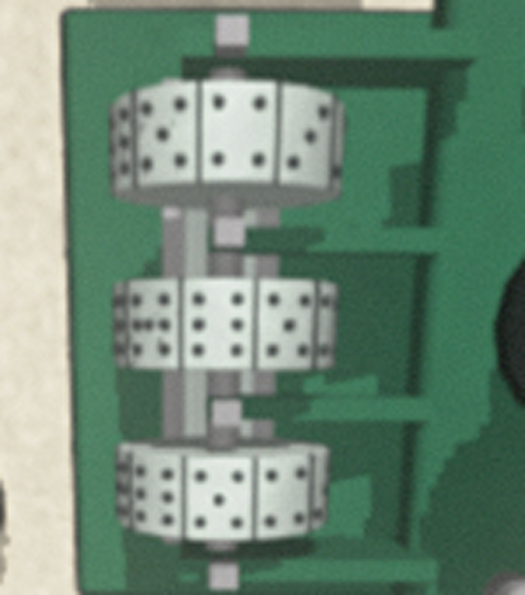

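The left wheel shows 4, about 1.6 mm past. Trimming all three: right +1.2, middle +2.1, left -1.6 mm.

Call:
jog_arm --motion '[{"x": 40, "y": 8, "z": 20, "spin": 0, "fingers": 1}, {"x": 46, "y": 8.2, "z": 65, "spin": 0, "fingers": 1}, {"x": 46, "y": 8.2, "z": 75, "spin": 0, "fingers": 1}, {"x": 46, "y": 8.2, "z": 79, "spin": 0, "fingers": 1}, {"x": 46, "y": 8.2, "z": 80, "spin": 0, "fingers": 1}, {"x": 46, "y": 8.2, "z": 80, "spin": 0, "fingers": 1}, {"x": 46, "y": 9.4, "z": 80, "spin": 0, "fingers": 1}, {"x": 46, "y": 9.4, "z": 80, "spin": 0, "fingers": 1}]'

```text
clock: 17.73
eef_pos: [0.577, -0.0789, 0.1126]
tool_rot: [0.778, 0.628, 0.001, 0.001]
ft_force: [-0.4, 2.2, 3.2]
grip_width: -0.0
grasp_force: 2.0
```

Call:
jog_arm --motion '[{"x": 0, "y": 0, "z": -8, "spin": 0, "fingers": 1}, {"x": 3, "y": -1, "z": -8, "spin": 0, "fingers": 1}, {"x": 36, "y": -2, "z": -8, "spin": 0, "fingers": 1}, {"x": 36, "y": -2, "z": -5, "spin": 0, "fingers": 1}, {"x": 36, "y": -2, "z": 0, "spin": 0, "fingers": 1}, {"x": 36, "y": -2, "z": 0, "spin": 0, "fingers": 1}, {"x": 36, "y": 0.1, "z": 0, "spin": 0, "fingers": 1}, {"x": 36, "y": 0.1, "z": 0, "spin": 0, "fingers": 1}]'

```text
clock: 18.73
eef_pos: [0.5843, -0.0433, 0.1122]
tool_rot: [0.778, 0.628, 0.0, -0.0]
ft_force: [-0.8, 2.4, 5.1]
grip_width: 0.0
grasp_force: 2.3
```

Call:
jog_arm --motion '[{"x": 0, "y": 0, "z": -8, "spin": 0, "fingers": 1}, {"x": 3, "y": 0, "z": -8, "spin": 0, "fingers": 1}, {"x": 36, "y": 0, "z": -8, "spin": 0, "fingers": 1}, {"x": 36, "y": 0, "z": -5, "spin": 0, "fingers": 1}, {"x": 36, "y": 0, "z": 0, "spin": 0, "fingers": 1}, {"x": 36, "y": 0, "z": 0, "spin": 0, "fingers": 1}, {"x": 36, "y": -1.6, "z": 0, "spin": 0, "fingers": 1}, {"x": 36, "y": -1.6, "z": 0, "spin": 0, "fingers": 1}]'

```text
clock: 19.73
eef_pos: [0.591, -0.0081, 0.1126]
tool_rot: [0.778, 0.628, 0.001, 0.001]
ft_force: [2.2, 2.1, 4.0]
grip_width: -0.0
grasp_force: 2.0
```

Call:
jog_arm --motion '[{"x": 0, "y": 0, "z": -8, "spin": 0, "fingers": 1}, {"x": -5, "y": 0, "z": -40, "spin": 0, "fingers": 1}, {"x": -60, "y": 0, "z": -60, "spin": 0, "fingers": 1}, {"x": -118, "y": 0, "z": -80, "spin": 0, "fingers": 1}, {"x": -118, "y": 0, "z": -80, "spin": 0, "fingers": 1}, {"x": -118, "y": 0, "z": -80, "spin": 0, "fingers": 1}]'

```text
clock: 20.48
eef_pos: [0.5642, -0.1236, 0.1913]
tool_rot: [0.778, 0.628, -0.001, -0.001]
ft_force: [-0.1, 0.0, 1.0]
grip_width: -0.0003
grasp_force: 0.0
```

Run:
```python
from h import *
from scipy.spatial.transform import Rotation as R
k=shot('wrist','w6'); im=k['pixels'][:,:,::-1]
o=readout.get_obs();print(o['eef_pos'],o['clock'])
cv2.imwrite('pics/c7.png',cv2.resize(im[0:170,180:400],None,fx=3.5,fy=3.5,interpolation=cv2.INTER_CUBIC))
b=(im.max(2)<60).astype('uint8'); b[200:]=0; b[:,:300]=0
c=max(cv2.findContours(b,0,2)[0],key=cv2.contourArea); e=cv2.fitEllipse(c);q=onz(k,[e[0]],.137)[0];T=R.from_quat(o['tool_rot'])
print(e,q,(T.inv().apply(q-o['eef_pos'])*1000).round(1))
```

```text
[ 0.56433599 -0.12280719  0.19093318] 20.525
((357.4453125, 91.0926742553711), (49.78571701049805, 66.36341094970703), 20.703975677490234) [ 0.64638214 -0.05677719  0.137     ] [81.8 66.4 53.8]
```

View pics/c7.png

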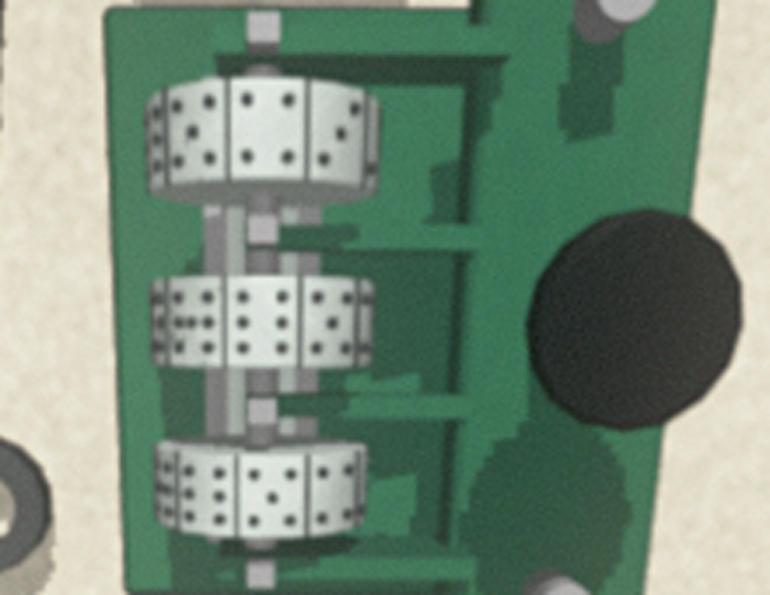

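Left 4 is within 1 mm and middle 6 is centred. The right 5 overshot to about 2.5 mm past, so I roll it back 2.3 mm after a steadier landing, then check it numerically from the same viewpoint.

Call:
jog_arm --motion '[{"x": 40, "y": 1, "z": 20, "spin": 0, "fingers": 1}, {"x": 46, "y": 1.5, "z": 65, "spin": 0, "fingers": 1}, {"x": 46, "y": 1.5, "z": 71, "spin": 0, "fingers": 1}, {"x": 46, "y": 1.5, "z": 71, "spin": 0, "fingers": 1}, {"x": 46, "y": 1.5, "z": 76, "spin": 0, "fingers": 1}, {"x": 46, "y": 1.5, "z": 80, "spin": 0, "fingers": 1}, {"x": 46, "y": 1.5, "z": 80, "spin": 0, "fingers": 1}, {"x": 46, "y": 1.5, "z": 80, "spin": 0, "fingers": 1}]'

```text
clock: 21.52
eef_pos: [0.5772, -0.079, 0.1129]
tool_rot: [0.778, 0.628, 0.001, 0.001]
ft_force: [1.2, -0.7, 3.7]
grip_width: -0.0001
grasp_force: 1.8
```

Call:
jog_arm --motion '[{"x": 0, "y": -2.3, "z": 0, "spin": 0, "fingers": 1}, {"x": 0, "y": -2.3, "z": 0, "spin": 0, "fingers": 1}, {"x": 0, "y": -2.3, "z": 0, "spin": 0, "fingers": 1}, {"x": 0, "y": -2.3, "z": -8, "spin": 0, "fingers": 1}, {"x": 0, "y": -1.5, "z": -40, "spin": 0, "fingers": 1}, {"x": -46, "y": -1.5, "z": -80, "spin": 0, "fingers": 1}, {"x": -46, "y": -1.5, "z": -80, "spin": 0, "fingers": 1}, {"x": -46, "y": -1.5, "z": -80, "spin": 0, "fingers": 1}]'

```text
clock: 22.52
eef_pos: [0.5642, -0.1228, 0.1909]
tool_rot: [0.778, 0.628, -0.0, -0.001]
ft_force: [-0.7, 0.1, -0.1]
grip_width: -0.0002
grasp_force: 0.0
```

```bash
cat > m.py <<'E'
from h import *
from scipy.signal import find_peaks
def meas(k):
    g=cv2.cvtColor(k['pixels'],cv2.COLOR_RGB2GRAY).astype(float); sat=cv2.cvtColor(k['pixels'],cv2.COLOR_RGB2HSV)[...,1]
    for n,(r0,r1) in dict(L=(25,48),M=(83,102),R=(133,149)).items():
        p=cv2.resize(np.percentile(g[r0:r1,215:295],85,axis=0)[None],None,fx=8,fy=1,interpolation=cv2.INTER_CUBIC)[0]
        i=find_peaks(-p,prominence=12)[0]; print(n,'lines',(215+(i+.5)/8-.5).round(1))
    for r0,r1 in ((62,68),(115,120),(161,166)):
        m=((sat[r0:r1,240:275]<50)&(g[r0:r1,240:275]>110)).astype(float); print('ptr',(240+(m.sum(0)*np.arange(35)).sum()/m.sum()).round(1),m.sum())
E
python3 - <<'E'
from m import *
meas(load('w6')); k=shot('wrist','w7');print('--');meas(k);o=readout.get_obs();print(o['eef_pos'],o['clock'])
E
```

```text
L lines [226.8 244.7 267.3 284.1]
M lines [222.7 226.9 243.7 248.9 265.2 281.6]
R lines [230.1 247.1 267.3 281.7]
ptr 252.4 148.0
ptr 249.9 102.0
ptr 254.0 45.0
--
L lines [227.2 245.1 267.9 284.6]
M lines [222.8 227.3 244.1 265.6 282.1]
R lines [227.9 243.4 264.1 280.1]
ptr 253.6 163.0
ptr 249.4 99.0
ptr 254.2 36.0
[ 0.56398353 -0.12238888  0.19027627] 22.575
```

All three are within about 1 mm of their pointers (numerically L +0.7, M 0, R -0.5 mm). Next is the button.

Call:
jog_arm --motion '[{"x": 40, "y": 35, "z": 0, "spin": 0, "fingers": 1}, {"x": 82, "y": 70, "z": 0, "spin": 0, "fingers": 1}, {"x": 82, "y": 70, "z": 25, "spin": 0, "fingers": 1}, {"x": 82, "y": 70, "z": 45, "spin": 0, "fingers": 1}, {"x": 82, "y": 70, "z": 52, "spin": 0, "fingers": 1}, {"x": 82, "y": 70, "z": 55, "spin": 0, "fingers": 1}, {"x": 82, "y": 70, "z": 56, "spin": 0, "fingers": 1}, {"x": 82, "y": 70, "z": 56, "spin": 0, "fingers": 1}]'

```text
clock: 23.58
eef_pos: [0.6513, -0.0579, 0.1368]
tool_rot: [0.778, 0.628, 0.001, 0.001]
ft_force: [-0.2, 0.7, 1.7]
grip_width: 0.0
grasp_force: 0.9
```

Call:
jog_arm --motion '[{"x": 0, "y": 0, "z": 2, "spin": 0, "fingers": 1}, {"x": 0, "y": 0, "z": 4, "spin": 0, "fingers": 1}, {"x": 0, "y": 0, "z": 6, "spin": 0, "fingers": 1}, {"x": 0, "y": 0, "z": 7, "spin": 0, "fingers": 1}, {"x": 0, "y": 0, "z": 7, "spin": 0, "fingers": 1}]'

```text
clock: 24.2
eef_pos: [0.6514, -0.0579, 0.1312]
tool_rot: [0.778, 0.628, 0.001, 0.001]
ft_force: [-3.9, 1.0, 10.4]
grip_width: -0.0001
grasp_force: 5.1
```

Call:
jog_arm --motion '[{"x": 0, "y": 0, "z": 1, "spin": 0, "fingers": 1}, {"x": 0, "y": 0, "z": 2, "spin": 0, "fingers": 1}, {"x": 0, "y": 0, "z": 3, "spin": 0, "fingers": 1}, {"x": 0, "y": 0, "z": 4, "spin": 0, "fingers": 1}, {"x": 0, "y": 0, "z": 4.5, "spin": 0, "fingers": 1}, {"x": 0, "y": 0, "z": 4.5, "spin": 0, "fingers": 1}]'

```text
clock: 24.95
eef_pos: [0.6515, -0.0579, 0.128]
tool_rot: [0.778, 0.628, 0.001, 0.001]
ft_force: [-6.2, 2.9, 14.6]
grip_width: 0.0
grasp_force: 7.5
```

Call:
jog_arm --motion '[{"x": 0, "y": 0, "z": 0.7, "spin": 0, "fingers": 1}, {"x": 0, "y": 0, "z": 1.4, "spin": 0, "fingers": 1}, {"x": 0, "y": 0, "z": 1.8, "spin": 0, "fingers": 1}, {"x": 0, "y": 0, "z": 1.8, "spin": 0, "fingers": 1}, {"x": 0, "y": 0, "z": 1.8, "spin": 0, "fingers": 1}]'

```text
clock: 25.58
eef_pos: [0.6516, -0.0579, 0.1268]
tool_rot: [0.778, 0.628, 0.002, 0.001]
ft_force: [-6.4, 1.2, 17.1]
grip_width: -0.0
grasp_force: 8.5
```

Call:
jog_arm --motion '[{"x": 0, "y": 0, "z": 0.5, "spin": 0, "fingers": 1}, {"x": 0, "y": 0, "z": 0.7, "spin": 0, "fingers": 1}, {"x": 0, "y": 0, "z": 0.7, "spin": 0, "fingers": 1}]'

```text
clock: 25.95
eef_pos: [0.6516, -0.0579, 0.1268]
tool_rot: [0.778, 0.628, 0.002, 0.002]
ft_force: [-8.0, 2.4, 19.7]
grip_width: -0.0001
grasp_force: 9.8
```

The head is at its stop: no further travel, and the force climbs to about 20 N. I release gently and go back to the viewpoint.

Call:
jog_arm --motion '[{"x": 0, "y": 0, "z": -3, "spin": 0, "fingers": 1}, {"x": 0, "y": 0, "z": -7, "spin": 0, "fingers": 1}, {"x": 0, "y": 0, "z": -12, "spin": 0, "fingers": 1}, {"x": 0, "y": 0, "z": -20, "spin": 0, "fingers": 1}, {"x": 0, "y": 0, "z": -70, "spin": 0, "fingers": 1}, {"x": -41, "y": -35, "z": -70, "spin": 0, "fingers": 1}, {"x": -82, "y": -70, "z": -70, "spin": 0, "fingers": 1}, {"x": -82, "y": -70, "z": -70, "spin": 0, "fingers": 1}]'

```text
clock: 26.95
eef_pos: [0.5619, -0.1254, 0.1915]
tool_rot: [0.779, 0.626, -0.001, -0.001]
ft_force: [0.7, -0.1, -0.6]
grip_width: -0.0
grasp_force: 0.0
```

Call:
jog_arm --motion '[{"x": 0, "y": 0, "z": 0, "spin": 0, "fingers": 1}, {"x": 0, "y": 0, "z": 0, "spin": 0, "fingers": 1}, {"x": 0, "y": 0, "z": 0, "spin": 0, "fingers": 1}]'

```text
clock: 27.32
eef_pos: [0.566, -0.1225, 0.1915]
tool_rot: [0.778, 0.629, 0.0, 0.0]
ft_force: [0.0, -0.5, -0.4]
grip_width: -0.0001
grasp_force: 0.0
```

Run:
```python
from m import *
k=shot('wrist','w8');meas(k);o=readout.get_obs();print(o['eef_pos'],o['ft_force'],o['clock'])
a=load('w7')['pixels'].astype(int);print('diff',np.abs(a-k['pixels'])[0:180,180:400].mean())
```

```text
L lines [225.1 242.6 265.3 282.1]
M lines [225.1 241.8 263.2 279.6]
R lines [225.8 241.2 261.7 277.8]
ptr 253.3 159.0
ptr 247.5 76.0
ptr 252.0 34.0
[ 0.56589438 -0.12261822  0.19151155] [ 0.06883609 -0.12997092  0.2353112 ] 27.375
diff 12.390513468013468
```

The whole view moved by the same ~2.3 px (a small TCP shift), so the wheels are unchanged and the head is back up. Handing in.

```bash
python3 -c "
from workcell import bot
print(bot.job_done())"
```

```text
the job is handed in; nothing more can be done
None
```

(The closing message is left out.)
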